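# Turn over the paired eye trays

## Task

On one of the two sloping stands, a blue tray holds four artificial eyes and a matching empty orange tray is laid face-down on top of it. Grip the two trays together by their lugs, lift them off, turn them over so that all four eyes drop into the orange tray, and set the closed pair back on the same stand with the orange tray underneath and the blue one on top. Leave the yellow and grey pair on the other stand where it is.

Things in the scene. Friction and masses are not known exactly. Their poses are not given: they have to be found in the camera images.
- tray_blue: Blue tray with the eyes: 82 x 82 mm, 22 thick (4 mm clear floor; four 30 mm pockets, 18 deep, 40 mm apart), 80 g or so. At one edge a lug 36 mm wide, 12 thick, flush with the open face, 41 to 95 mm from the centre. Origin: centre of the underside; z out through the open face, x to the lug. At the start face-up on the slope, lug at the upper end: x up the slope, z out of it.
- tray_orange: Orange tray, same shape, mass and axes as the blue, empty, face-down on it at the start (x up the slope, z into it). The pair is 44 mm thick, about 0.23 kg with the eyes. Tongues on the rims (up to 46 mm from the centre lines) stop sliding, but nothing latches the trays: pinch both lugs together, 50 N or more.
- lug_grip (a point): On the blue tray, in the middle of the grip formed by the two lugs (24 mm thick across the slope, 36 wide, 54 long), 70 mm from the trays' centres, level with where the trays meet. Axes as the blue tray. Pinch here, one finger over and one under the lugs, fingers pointing down along the slope; the space there is free all round. The trays' walls begin 29 mm down-slope of this point.
- stand_seat (a point): On the fixed grey stand, 64 mm above the table: where the centre of the lower tray's underside lies when home. Axes: z up, y along the width, -x level to its high side; yaw varies. Slope 55 degrees from level: up-slope (-0.574, 0, 0.819), out (0.819, 0, 0.574). Plate ends 24 mm up-slope; the trays' ends rest on a ledge 41 mm down-slope, 64 deep, its cheeks (22 high, 34 deep) leaving 8 mm play a side.
- pair_yellow: Another closed pair of the same size on an identical grey stand: yellow tray on top, grey below, no eyes, 200 g. To be left alone. Origin: centre of the lower underside; x up the slope, z out of the slope.
- eye_1: Artificial eye, a white ball 24 mm across with a coloured iris, 18 g, loose in a pocket of the blue tray, seen through the clear tray floors. Origin: its centre, which lies 16 mm from the outside of the floor of the tray that holds it; its axes mean nothing (it rolls).
- eye_2: Artificial eye, a white ball 24 mm across with a coloured iris, 18 g, loose in a pocket of the blue tray, seen through the clear tray floors. Origin: its centre, which lies 16 mm from the outside of the floor of the tray that holds it; its axes mean nothing (it rolls).
- eye_3: Artificial eye, a white ball 24 mm across with a coloured iris, 18 g, loose in a pocket of the blue tray, seen through the clear tray floors. Origin: its centre, which lies 16 mm from the outside of the floor of the tray that holds it; its axes mean nothing (it rolls).
- eye_4: Artificial eye, a white ball 24 mm across with a coloured iris, 18 g, loose in a pocket of the blue tray, seen through the clear tray floors. Origin: its centre, which lies 16 mm from the outside of the floor of the tray that holds it; its axes mean nothing (it rolls).

How it is judged:
At the end, for the whole second after the job is handed in: Orange tray face-up on the same stand, within 20 mm of the seat and 65 degrees of level; blue tray closed on it (origins 38 to 50 mm apart, within 7 degrees); all eyes in it (10 to 21 mm above its underside, within 47 mm of its origin); trays at rest; yellow pair moved under 20 mm (distance between tray_orange and stand_seat below 0.02 m and angle between tray_orange's own z axis and vertical below 1.135 rad and z of tray_blue in the frame of tray_orange above 0.038 m and distance between tray_blue and tray_orange below 0.05 m and angle between the z axis of tray_blue and the z axis of tray_orange, either way round below 0.12 rad and distance between tray_orange and eye_1 below 0.047 m and distance between tray_orange and eye_2 below 0.047 m and distance between tray_orange and eye_3 below 0.047 m and distance between tray_orange and eye_4 below 0.047 m and z of eye_1 in the frame of tray_orange between 0.01 and 0.021 m and z of eye_2 in the frame of tray_orange between 0.01 and 0.021 m and z of eye_3 in the frame of tray_orange between 0.01 and 0.021 m and z of eye_4 in the frame of tray_orange between 0.01 and 0.021 m and linear speed of each of tray_orange, tray_blue below 0.02 m/s); the robot touches nothing.
It fails at once if the yellow and grey pair on the other stand was moved more than 20 mm (distance of pair_yellow from where it was at the start of the episode above 0.02 m).
It also fails if it takes over 45 s, if anything falls off the work surface, if the arm or the gripper's body presses on something with over 40 N, if the wrist force passes 120 N, or if a joint passes its speed limit or range.

## Robot

A 7-joint arm with a two-finger parallel gripper is mounted at the origin on the work surface. World frame = base frame: x ahead of the robot, y to its left, z up, the work surface at z = 0. Lengths are in m, angles in rad, forces in N, time in s.
With the tool pointing down it reaches from about 0.425 to 0.95 m from the base axis. Payload 16.7 kg.
Tool frame: the origin (TCP) lies at the very end of the fingers, on their centre line; the grasp point (between the pads) lies 19 mm behind it; z points along the fingers, y is the direction in which the jaws open and shut (so a half turn about z gives the same grasp; the last joint's range is limited). The gripper opens to 94 mm and grips with 3 to 60 N. Pads are 16 mm wide; open, the fingers measure 119 mm over their backs; the gripper's body (75 mm by 177 mm) begins 78 mm behind the grasp point.
Start: joints at [0.978, 0.426, 0.074, 1.606, -0.034, 1.111, -0.067], TCP at [0.29, -0.61, 0.205] pointing down, gripper open.
Joint ranges: [-2.85, 2.85], [-0.5, 2.14], [-1.23, 1.37], [0.21, 2.46], [-1.02, 4.16], [0.16, 2.05], [-2.73, 2.73]. Speed limits (rad/s): [1.89, 1.89, 2.39, 2.39, 3.01, 3.01, 3.01].

## Interface

Orientations are given as a unit quaternion [x, y, z, w].
In Python, from bench import readout, grab_frame, sign_off gives the robot as it stands.
- The arm moves only by the tool carry_out, never from a script. Its argument "motion" is one flat list of numbers, 7 for each row, row after row: the turn, a rotation vector about the world's x, y, z in units of 6 degrees (1.0 is 6 degrees), then the shift along the world's x, y, z in mm, then the opening in per cent of the stroke, from 0 (shut) to 100 (fully open). A call has 1 to 8 rows; each row shifts and turns the commanded pose from where the row before left it; what a row does not reach is not made up. A row lasts 1/12 s, in which the tool goes at most 41.7 mm and 7.16 degrees, less where a joint would pass 70% of its speed; a pose out of reach is approached as far as the arm can. A call is refused whole if a number of a shift passes 41.7 or a number of a turn 1, either way. A call with a gripper value outside its range is refused whole. The fingers move at their own pace and stop on an object; "squeeze" is the grip in N (left out, the last holds). Time passes only in rows, so rows that do not move let the fingers close. It gives the time, the measured TCP pose, the force and the opening at its end, in the units of the state.
- readout.state(): the state, without advancing time (a new reading comes with each control period).
- grab_frame(name): name is "scene" or "top"; returns a dict with "img" (400x640x3 uint8, red, green, blue), "K" (3x3 intrinsics, pixels), "rvec" (rotation vector, rad) and "tvec" (3), from world to camera coordinates, as OpenCV has them. Camera axes: x right, y down, z forward; pixel columns grow to the right and rows downward; lengths in m; the calibration is good to about 2 mm. A picture is of the moment at which its call begins. There is no depth.
- sign_off(): hands the job in, once; it reports no verdict.
The state is a dict: "clock": time; "joint_pos": joint angles; "dq": joint speeds; "joint_efforts": joint torques, N m; "position": TCP position; "orientation": TCP orientation; "force": force on the tool from outside, world axes, zero at the start; "torque": the same for the moment, N m; "opening": finger opening in m.
Only numpy, scipy, OpenCV 4.12 (cv2) and the standard library are available. Lean on these libraries where they do the work, as an engineer would, in place of code of your own. Each camera call takes 0.05 s, during which the arm holds its last target.

## Working session

There is one attempt and no reset: what is moved stays moved. The work goes in short steps, Python scripts to look and compute and a tool call to move; the robot and the scene stay as the last step left them, time stands still between calls to the robot, and variables do not carry over. Pictures are saved under pics/ and viewed, and the job is handed in when it is done.

Besides the shell and the picture viewer there is one more tool, called after "Emit:" in YAML: its name, and indented under it one key for each argument. carry_out: Moves the arm, as the interface text tells. Its arguments: {"type":"object","properties":{"motion":{"type":"array"},"squeeze":{"type":"number"}},"required":["motion"]}

```bash
mkdir -p pics; ls
python3 - <<'E'
from bench import readout, grab_frame
import cv2,numpy as np
print(readout.state())
for n in ("scene","top"):
    f=grab_frame(n); cv2.imwrite(f"pics/{n}0.png",f["img"][:,:,::-1]); np.savez(f"{n}0.npz",**f)
    R=cv2.Rodrigues(np.array(f["rvec"]))[0]; print(n,f["K"],-R.T@np.array(f["tvec"]).ravel(),R)
E
```

```text
pics
{'clock': 0.0, 'joint_pos': array([ 0.97745575,  0.42670366,  0.07387475,  1.60658643, -0.03415516,
        1.11081149, -0.06708986]), 'dq': array([ 8.62729215e-04, -3.28634497e-04,  1.42233543e-03, -3.43448455e-04,
       -1.01195976e-03,  1.53551293e-05, -1.61587794e-03]), 'joint_efforts': array([-1.08403315e-04, -9.35815930e+01,  3.66693534e+00, -4.54208386e+01,
       -4.87332128e-02,  1.99940748e-02,  1.42592230e-04]), 'position': array([ 0.28964229, -0.60922076,  0.20480431]), 'orientation': array([ 9.75483785e-01,  2.20070432e-01, -1.61992876e-04, -6.03234308e-04]), 'force': array([-0.07078902,  0.14900352, -0.35565342]), 'torque': array([-0.01162738,  0.00998066, -0.04172441]), 'opening': 0.0938378264915407}
scene [[414.99450935   0.         323.63785318]
 [  0.         414.99450935 194.51893676]
 [  0.           0.           1.        ]] [1.23102861 0.29931417 0.57902962] [[-0.42479561  0.90520689  0.01221324]
 [ 0.48753071  0.24011437 -0.83943964]
 [-0.76279912 -0.35063595 -0.54331569]]
top [[366.5872628    0.         320.60551491]
 [  0.         366.5872628  201.44170735]
 [  0.           0.           1.        ]] [0.55724108 0.03328256 0.78278923] [[ 0.00289022 -0.99999053 -0.00325454]
 [-0.9925533  -0.00247236 -0.12178602]
 [ 0.12177682  0.0035823  -0.99255104]]
```

View pics/scene0.png

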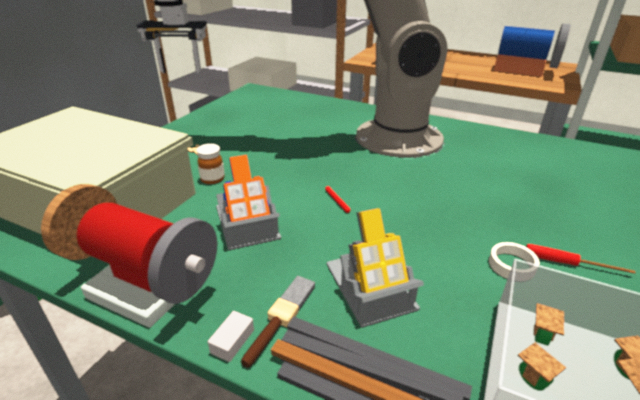

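View pics/top0.png

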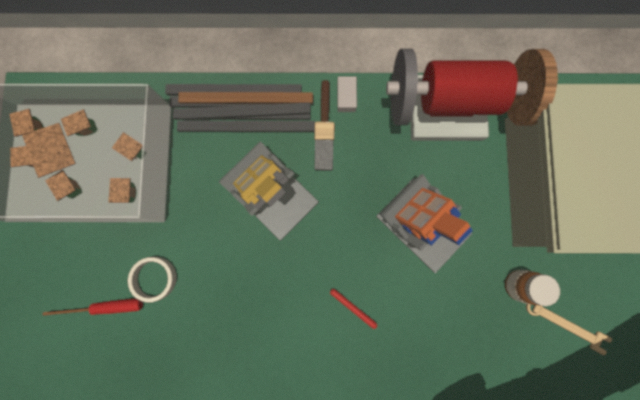

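Run:
```python
import cv2,numpy as np
a=np.load("scene0.npz")["img"][140:260,190:310,::-1]; b=np.load("top0.npz")["img"][160:280,370:490,::-1]
cv2.imwrite("pics/z0.png",np.hstack([cv2.resize(i,None,fx=3.3,fy=3.3,interpolation=cv2.INTER_CUBIC) for i in(a,b)]))
```

```text
(no output)
```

View pics/z0.png

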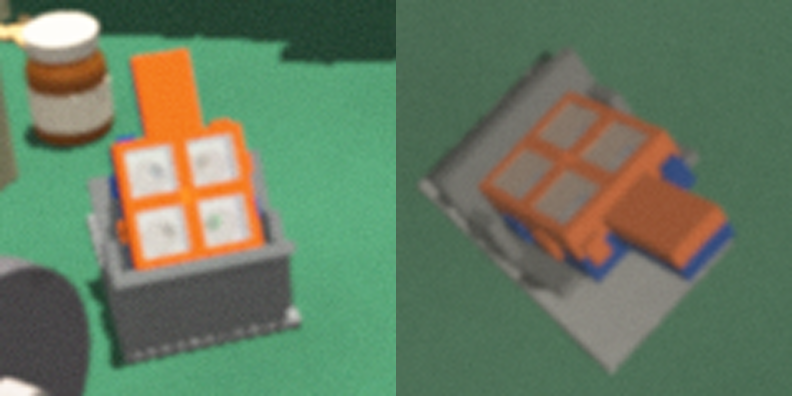

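```bash
cat > h.py <<'E'
import cv2,numpy as np
def P(f):
    R=cv2.Rodrigues(np.array(f["rvec"]).astype(float))[0]; return np.array(f["K"])@np.hstack([R,np.array(f["tvec"]).reshape(3,1)])
def proj(f,X): return cv2.projectPoints(np.array(X,float).reshape(-1,1,3),np.array(f["rvec"],float),np.array(f["tvec"],float),np.array(f["K"]),None)[0].reshape(-1,2)
def tri(a,b,pa,pb):
    X=cv2.triangulatePoints(P(a),P(b),np.array(pa,float).T,np.array(pb,float).T); return (X[:3]/X[3]).T
def plane(f,uv,z):
    R=cv2.Rodrigues(np.array(f["rvec"]).astype(float))[0]; C=-R.T@np.array(f["tvec"]).ravel()
    d=(R.T@np.linalg.inv(f["K"])@np.c_[np.array(uv,float),np.ones(len(uv))].T).T
    return C+d*((z-C[2])/d[:,2])[:,None]
E
python3 - <<'E'
from h import *
a=np.load("scene0.npz");b=np.load("top0.npz")
for f,(y,x),nm in((a,(140,190),"s"),(b,(160,370),"t")):
    im=cv2.resize(f["img"][y:y+120,x:x+120],None,fx=4,fy=4,interpolation=cv2.INTER_CUBIC)
    h=cv2.cvtColor(im,cv2.COLOR_RGB2HSV)
    m=((h[...,0]<16)&(h[...,1]>(150 if nm=="s" else 115))&(h[...,2]>90)).astype(np.uint8)
    cs,hi=cv2.findContours(m,cv2.RETR_CCOMP,cv2.CHAIN_APPROX_NONE)
    for c,g in zip(cs,hi[0]):
        A=cv2.contourArea(c)
        if A>800: 
            M=cv2.moments(c); cx,cy=M["m10"]/M["m00"],M["m01"]/M["m00"]
            print(nm,"hole" if g[3]>=0 else "out",A,(cx+.5)/4-.5+x,(cy+.5)/4-.5+y)
E
```

```text
s out 2891.0 209.71097082900957 162.58432779891618
s out 31263.5 244.76325094225962 192.155485496932
s hole 3876.5 238.96821123006148 209.82864160110063
s hole 3678.0 257.5846587819467 206.22520164944717
s hole 3840.0 235.39054904513887 191.35008680555555
s hole 3655.0 254.08227314181488 188.021739626083
t out 35217.5 431.1447759163295 215.75413679278768
t hole 2952.0 421.2452151084011 219.29374153116532
t hole 2533.5 408.0121126899546 212.3455940398658
t hole 2838.5 435.80200076331397 204.03996388937819
t hole 2437.0 421.9094173163726 197.7224216933388
```

Run:
```python
from h import *
np.set_printoptions(precision=4,suppress=True)
a=np.load("scene0.npz");b=np.load("top0.npz")
s=[[238.97,209.83],[257.58,206.23],[235.39,191.35],[254.08,188.02]] #A C B D
t=[[421.91,197.72],[408.01,212.35],[435.80,204.04],[421.25,219.29]]
X=tri(a,b,s,t); print(X)
A,C,B,D=X; print(np.linalg.norm([B-A,D-C,C-A,D-B],axis=1))
print("reproj",proj(a,X)-s, proj(b,X)-t)
c=X.mean(0); up=(B-A+D-C); up/=np.linalg.norm(up); cr=(C-A+D-B);cr/=np.linalg.norm(cr); n=np.cross(up,cr)
print("c",c,"up",up,"cr",cr,"n",n,"slope",np.degrees(np.arcsin(up[2])),"hi-dir yaw",np.degrees(np.arctan2(up[1],up[0])),"crossyaw",np.degrees(np.arctan2(cr[1],cr[0])))
z=np.array([[420,185],[612,372],[733,235],[572,50]],float); px=np.c_[370+(z[:,0]-396)/3.3,160+z[:,1]/3.3]
Q=plane(b,px,0.0);print("base",Q,Q.mean(0)); e=np.diff(np.vstack([Q,Q[:1]]),axis=0)
print(np.linalg.norm(e,axis=1),np.degrees(np.arctan2(e[:,1],e[:,0])))
```

```text
[[ 0.6526 -0.1627  0.0721]
 [ 0.6238 -0.1348  0.0721]
 [ 0.6365 -0.1792  0.1047]
 [ 0.6079 -0.1512  0.1048]]
[0.0399 0.0398 0.0401 0.04  ]
reproj [[0.2633 0.0669]
 [0.2588 0.0563]
 [0.2582 0.0702]
 [0.2153 0.0504]] [[ 0.3285 -0.1761]
 [ 0.3311 -0.1689]
 [ 0.3375 -0.1852]
 [ 0.2886 -0.1505]]
c [ 0.6302 -0.157   0.0884] up [-0.4023 -0.412   0.8175] cr [-0.716   0.6981  0.0007] n [-0.571  -0.585  -0.5759] slope 54.839232159235046 hi-dir yaw -134.31631703346522 crossyaw 135.72356821910554
base [[ 0.6221 -0.0852  0.    ]
 [ 0.5031 -0.2054  0.    ]
 [ 0.5903 -0.2864  0.    ]
 [ 0.7113 -0.1865  0.    ]] [ 0.6067 -0.1909  0.    ]
[0.1691 0.119  0.1569 0.1349] [-134.7062  -42.8975   39.5473  131.3823]
```

```bash
cat >> h.py <<'E'
from scipy.spatial.transform import Rotation as Ro
th=np.radians(-134.3); dd=np.array([np.cos(th),np.sin(th),0])
up=dd*np.cos(np.radians(55))+[0,0,np.sin(np.radians(55))]; out=-dd*np.sin(np.radians(55))+[0,0,np.cos(np.radians(55))]
c0=np.array([.6302,-.157,.0887]); seat=c0-.044*out; lug=c0-.022*out+.07*up
def pose(s): # y = s*out, z=-up
    y=s*out; z=-up; return Ro.from_matrix(np.c_[np.cross(y,z),y,z])
def todo(s,tcp):
    from bench import readout
    st=readout.state(); q=Ro.from_quat(st["orientation"])
    rv=(pose(s)*q.inv()).as_rotvec(degrees=True)/6
    print("t",st["clock"],"pos",st["position"],"shift mm",(np.array(tcp)-st["position"])*1e3,"turn units",rv,"op",st["opening"])
    print("q",st["joint_pos"],"F",st["force"])
E
python3 - <<'E'
from h import *
np.set_printoptions(precision=3,suppress=True)
print(up,out,seat,lug)
todo(-1,lug-.019*up+.12*up); todo(1,lug+.101*up)
E
```

```text
[-0.401 -0.411  0.819] [0.572 0.586 0.574] [ 0.605 -0.183  0.063] [ 0.59  -0.199  0.133]
t 0.1 pos [ 0.29  -0.609  0.205] shift mm [259.478 369.192  11.288] turn units [  6.104  -1.015 -11.24 ] op 0.0943041939558353
q [ 0.977  0.427  0.074  1.606 -0.034  1.111 -0.067] F [ 1.025 -0.621 -0.559]
t 0.1 pos [ 0.29  -0.609  0.205] shift mm [259.478 369.192  11.288] turn units [-1.118 -6.731 17.723] op 0.0943041939558353
q [ 0.977  0.427  0.074  1.606 -0.034  1.111 -0.067] F [ 1.025 -0.621 -0.559]
```

Emit:
carry_out:
  motion: [0.3, -0.05, -0.56, 13, 18.5, 6, 65, 0.3, -0.05, -0.56, 13, 18.5, 6, 65, 0.3, -0.05, -0.56, 13, 18.5, 6, 65, 0.3, -0.05, -0.56, 13, 18.5, 6, 65, 0.3, -0.05, -0.56, 13, 18.5, 6, 65, 0.3, -0.05, -0.56, 13, 18.5, 6, 65, 0.3, -0.05, -0.56, 13, 18.5, 6, 65, 0.3, -0.05, -0.56, 13, 18.5, 6, 65]
  squeeze: 60

```text
clock: 0.77
position: [0.3944, -0.4605, 0.2535]
orientation: [0.992, -0.015, 0.047, -0.118]
force: [-0.7, -0.3, -0.4]
opening: 0.061
```

Run:
```python
from h import *
np.set_printoptions(precision=3,suppress=True)
todo(-1,lug+.101*up)
```

```text
t 0.7667 pos [ 0.394 -0.46   0.253] shift mm [154.733 220.373 -37.3  ] turn units [ 3.683 -0.637 -6.738] op 0.06098272673837046
q [ 0.836  0.361  0.072  1.62  -0.257  1.296 -0.61 ] F [-0.66  -0.318 -0.449]
```

Emit:
carry_out:
  motion: [0.31, -0.05, -0.56, 13, 18.5, 0, 65, 0.31, -0.05, -0.56, 13, 18.5, 0, 65, 0.31, -0.05, -0.56, 13, 18.5, 0, 65, 0.31, -0.05, -0.56, 13, 18.5, 0, 65, 0.31, -0.05, -0.56, 13, 18.5, 0, 65, 0.31, -0.05, -0.56, 13, 18.5, 0, 65, 0.31, -0.05, -0.56, 13, 18.5, 0, 65, 0.31, -0.05, -0.56, 13, 18.5, 0, 65]

```text
clock: 1.43
position: [0.4982, -0.3127, 0.2532]
orientation: [0.937, -0.248, 0.092, -0.23]
force: [1.4, 0.2, -0.9]
opening: 0.0614
```

Run:
```python
from h import *
np.set_printoptions(precision=3,suppress=True)
todo(-1,lug+.101*up)
```

```text
t 1.4333 pos [ 0.498 -0.313  0.253] shift mm [ 50.873  72.559 -37.045] turn units [ 1.2   -0.229 -2.257] op 0.06141539845247347
q [ 0.72   0.302  0.034  1.775 -0.551  1.186 -1.093] F [ 1.423  0.207 -0.871]
```

Emit:
carry_out:
  motion: [0.3, -0.05, -0.56, 13, 18, -7, 65, 0.3, -0.06, -0.56, 13, 18, -10, 65, 0.3, -0.06, -0.56, 13, 18, -10, 65, 0.3, -0.06, -0.56, 12, 18, -10, 65, 0, 0, 0, 0, 0, 0, 65]

```text
clock: 1.85
position: [0.5487, -0.2372, 0.2141]
orientation: [0.884, -0.358, 0.111, -0.28]
force: [0.1, 0.5, -0.1]
opening: 0.0608
```

Run:
```python
from h import *
np.set_printoptions(precision=3,suppress=True)
from bench import grab_frame
todo(-1,lug+.101*up)
for n in ("scene","top"):
    f=grab_frame(n); np.savez(f"{n}1.npz",**f)
    x,y=((160,80) if n=="scene" else (350,130))
    g=f["img"][y:y+200,x:x+170,::-1]
    cv2.imwrite(f"pics/{n}1.png",cv2.resize(g,None,fx=3,fy=3,interpolation=cv2.INTER_CUBIC))
```

```text
t 1.85 pos [ 0.549 -0.237  0.214] shift mm [ 0.377 -2.868  2.074] turn units [-0.031 -0.021 -0.043] op 0.060772911144925036
q [ 0.662  0.302 -0.013  1.921 -0.747  0.988 -1.244] F [ 0.06   0.544 -0.092]
```

View pics/scene1.png

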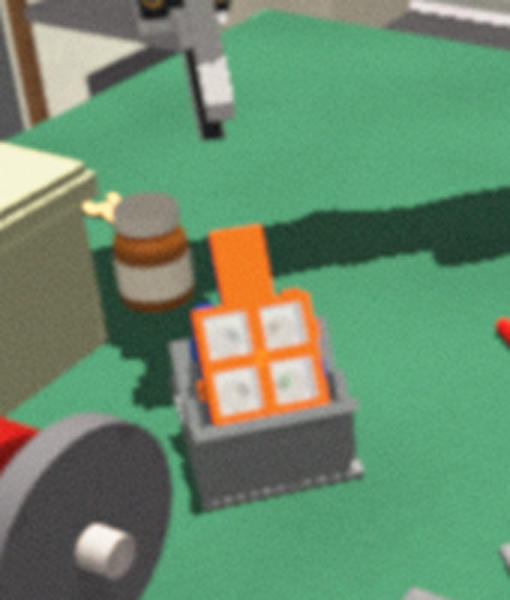

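View pics/top1.png

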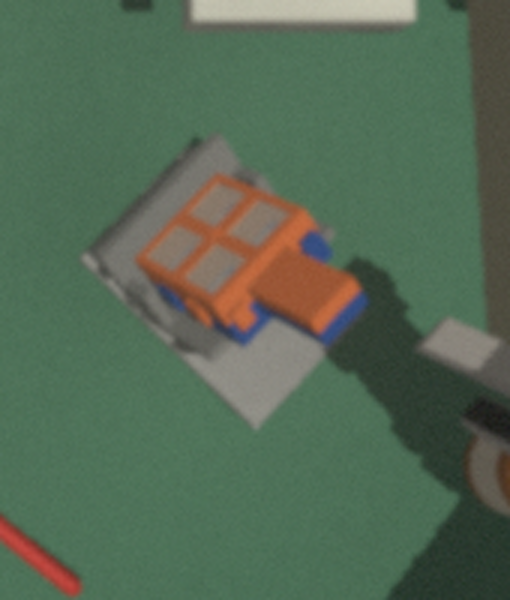

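Run:
```python
from h import *
from bench import readout
s=readout.state(); p=s["position"]; R=Ro.from_quat(s["orientation"]).as_matrix(); 
for n,o in(("scene",(160,80)),("top",(350,130))):
    f=np.load(n+"1.npz")
    print(n,((proj(f,[p+.0305*R[:,1],p-.0305*R[:,1],lug,lug+.024*up,lug+.024*up+.012*out])-o)*3).round())
```

```text
scene [[208. 136.]
 [215. 117.]
 [238. 264.]
 [232. 231.]
 [234. 229.]]
top [[474. 401.]
 [432. 333.]
 [309. 295.]
 [340. 310.]
 [331. 298.]]
```

Emit:
carry_out:
  motion: [0, 0, 0, 0, -3, 2, 65, 0, 0, 0, 7, 7, -14, 65, 0, 0, 0, 7, 7, -14, 65, 0, 0, 0, 7, 7, -14, 65, 0, 0, 0, 7, 7, -14, 65, 0, 0, 0, 7, 7, -14, 65, 0, 0, 0, 6, 6, -12, 65, 0, 0, 0, 0, 0, 0, 65]

```text
clock: 2.62
position: [0.59, -0.203, 0.135]
orientation: [0.885, -0.357, 0.112, -0.278]
force: [-2.0, 0.3, -0.1]
opening: 0.0613
```

Run:
```python
from h import *
np.set_printoptions(precision=3,suppress=True)
from bench import grab_frame
todo(-1,lug-.019*up)
G=[]
for n in ("scene","top"):
    f=grab_frame(n); np.savez(f"{n}2.npz",**f)
    x,y=((185,100) if n=="scene" else (370,150))
    g=f["img"][y:y+150,x:x+130,::-1]
    G.append(cv2.resize(g,None,fx=3,fy=3,interpolation=cv2.INTER_CUBIC))
cv2.imwrite("pics/z2.png",np.hstack(G))
```

```text
t 2.6167 pos [ 0.59  -0.203  0.135] shift mm [  7.214  12.142 -17.143] turn units [ 0.012 -0.007 -0.061] op 0.061337518444272134
q [ 0.614  0.416 -0.069  1.96  -0.829  0.814 -1.184] F [-1.989  0.276 -0.101]
```

View pics/z2.png

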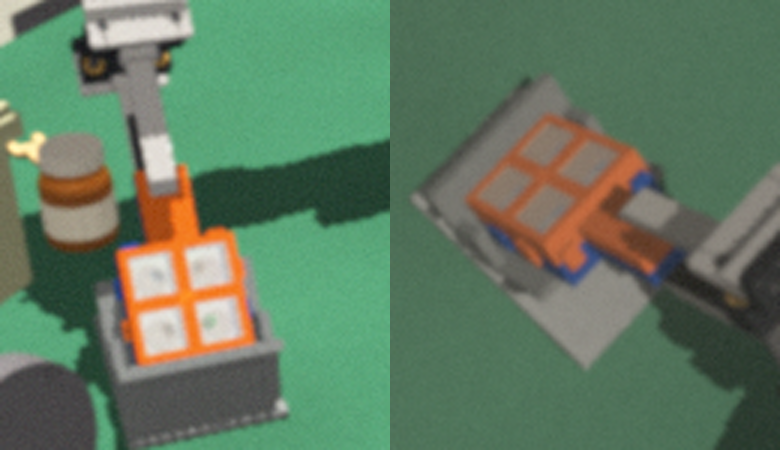

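Emit:
carry_out:
  motion: [0, 0, 0, 2, 4, -3, 65, 0, 0, 0, 3, 4, -7, 65, 0, 0, 0, 2, 4, -6, 65, 0, 0, 0, 0, 0, 0, 65, 0, 0, 0, 0, 0, 0, 65]

```text
clock: 3.13
position: [0.5967, -0.1911, 0.1201]
orientation: [0.885, -0.357, 0.113, -0.278]
force: [1.1, 0.5, 0.4]
opening: 0.0607
```

Run:
```python
from h import *
np.set_printoptions(precision=3,suppress=True)
todo(-1,lug-.019*up)
```

```text
t 3.1333 pos [ 0.597 -0.191  0.12 ] shift mm [ 0.518  0.31  -2.283] turn units [ 0.017 -0.    -0.051] op 0.060727298567461716
q [ 0.602  0.435 -0.084  1.973 -0.852  0.774 -1.171] F [1.139 0.488 0.426]
```

Emit:
carry_out:
  motion: [0, 0, -0.05, 0.5, 0.3, -2, 65, 0, 0, 0, 0, 0, 0, 40, 0, 0, 0, 0, 0, 0, 30, 0, 0, 0, 0, 0, 0, 0, 0, 0, 0, 0, 0, 0, 0, 0, 0, 0, 0, 0, 0, 0, 0, 0, 0, 0, 0, 0, 0, 0, 0, 0, 0, 0, 0, 0]
  squeeze: 60

```text
clock: 3.8
position: [0.5982, -0.1906, 0.1195]
orientation: [0.883, -0.359, 0.115, -0.278]
force: [0.9, 2.9, 6.9]
opening: 0.0236
```

Run:
```python
from h import *
np.set_printoptions(precision=3,suppress=True)
from bench import grab_frame
todo(-1,lug-.019*up)
G=[]
for n in ("scene","top"):
    f=grab_frame(n); np.savez(f"{n}3.npz",**f)
    x,y=((185,100) if n=="scene" else (370,150))
    g=f["img"][y:y+150,x:x+130,::-1]
    G.append(cv2.resize(g,None,fx=3,fy=3,interpolation=cv2.INTER_CUBIC))
cv2.imwrite("pics/z3.png",np.hstack(G))
```

```text
t 3.8 pos [ 0.598 -0.191  0.119] shift mm [-1.011 -0.194 -1.616] turn units [ 0.013  0.02  -0.001] op 0.02356636218607066
q [ 0.602  0.435 -0.086  1.975 -0.858  0.768 -1.171] F [0.931 2.887 6.929]
```

View pics/z3.png

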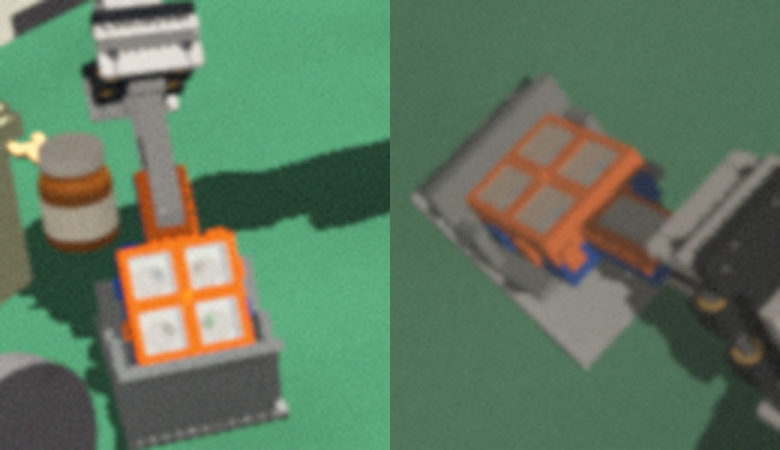

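Emit:
carry_out:
  motion: [0, 0, 0, 0, 0, 4, 0, 0, 0, 0, -1, -1, 8, 0, 0, 0, 0, -2, -2, 12, 0, 0, 0, 0, -4, -4, 16, 0, 0, 0, 0, -4, -4, 16, 0, 0, 0, 0, -4, -4, 16, 0, 0, 0, 0, -4, -4, 16, 0, 0, 0, 0, -4, -4, 16, 0]

```text
clock: 4.57
position: [0.5736, -0.2149, 0.2242]
orientation: [0.884, -0.36, 0.114, -0.277]
force: [-0.2, -0.6, -2.4]
opening: 0.0238
```

Run:
```python
from h import *
np.set_printoptions(precision=3,suppress=True)
from bench import grab_frame
todo(1,lug-.019*up)
todo(-1,lug-.019*up)
G=[]
for n in ("scene","top"):
    f=grab_frame(n); np.savez(f"{n}4.npz",**f)
    x,y=((185,60) if n=="scene" else (370,130))
    g=f["img"][y:y+190,x:x+130,::-1]
    G.append(cv2.resize(g,None,fx=3,fy=3,interpolation=cv2.INTER_CUBIC))
cv2.imwrite("pics/z4.png",np.hstack(G))
```

```text
t 4.5667 pos [ 0.574 -0.215  0.224] shift mm [  23.628   24.098 -106.334] turn units [-12.026 -12.271  24.586] op 0.02378872323579862
q [ 0.611  0.291 -0.023  1.91  -0.746  0.961 -1.309] F [-0.16  -0.632 -2.415]
t 4.5667 pos [ 0.574 -0.215  0.224] shift mm [  23.628   24.098 -106.334] turn units [0.028 0.004 0.009] op 0.02378872323579862
q [ 0.611  0.291 -0.023  1.91  -0.746  0.961 -1.309] F [-0.16  -0.632 -2.415]
```

View pics/z4.png

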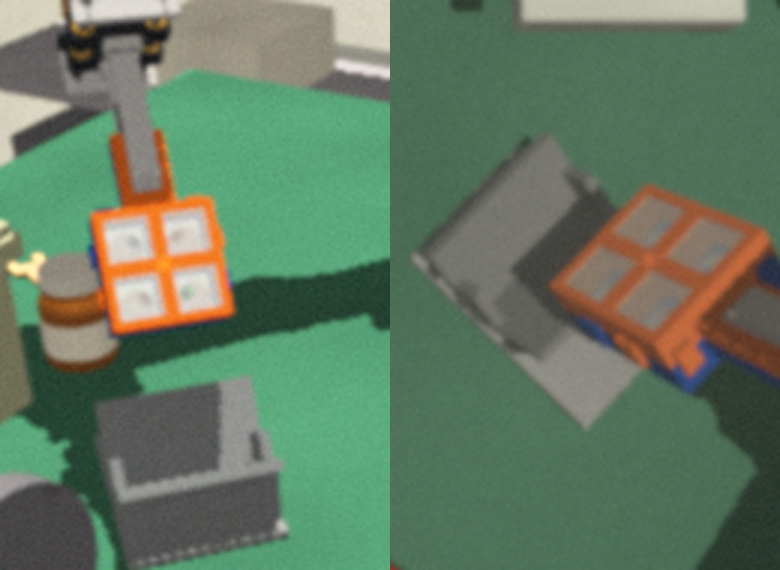

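Emit:
carry_out:
  motion: [-0.1, -0.1, 0.2, -1, -1, 4, 0, -0.2, -0.2, 0.4, -1, -1, 5, 0, -0.32, -0.33, 0.65, -1, -1, 5, 0, -0.32, -0.33, 0.65, -1, -1, 5, 0, -0.32, -0.33, 0.65, -1, -1, 5, 0, -0.32, -0.33, 0.65, -1, -1, 5, 0, -0.32, -0.33, 0.65, 0, 0, 3, 0, -0.32, -0.33, 0.65, 0, 0, 0, 0]

```text
clock: 5.33
position: [0.5681, -0.22, 0.2543]
orientation: [0.949, -0.091, 0.19, -0.233]
force: [0.1, -0.8, -3.1]
opening: 0.0239
```

Emit:
carry_out:
  motion: [-0.32, -0.33, 0.65, 0, 0, 0, 0, -0.32, -0.33, 0.65, 0, 0, 0, 0, -0.32, -0.33, 0.65, 0, 0, 0, 0, -0.32, -0.33, 0.65, 0, 0, 0, 0, -0.32, -0.33, 0.65, 0, 0, 0, 0, -0.32, -0.33, 0.65, 0, 0, 0, 0, -0.32, -0.33, 0.65, 0, 0, 0, 0, -0.32, -0.33, 0.65, 0, 0, 0, 0]

```text
clock: 6.0
position: [0.5679, -0.2198, 0.2536]
orientation: [0.926, 0.224, 0.258, -0.159]
force: [0.4, 1.1, -3.1]
opening: 0.0239
```

Run:
```python
from h import *
np.set_printoptions(precision=3,suppress=True)
from bench import grab_frame
todo(1,lug-.019*up)
G=[]
for n in ("scene","top"):
    f=grab_frame(n); np.savez(f"{n}5.npz",**f)
    x,y=((165,40) if n=="scene" else (370,130))
    g=f["img"][y:y+190,x:x+130,::-1]
    G.append(cv2.resize(g,None,fx=3,fy=3,interpolation=cv2.INTER_CUBIC))
cv2.imwrite("pics/z5.png",np.hstack(G))
```

```text
t 6.0 pos [ 0.568 -0.22   0.254] shift mm [  29.245   28.923 -135.71 ] turn units [-7.303 -7.38  14.784] op 0.0239122847323111
q [ 0.759  0.265 -0.179  1.878 -0.684  0.992 -0.125] F [ 0.406  1.097 -3.05 ]
```

View pics/z5.png

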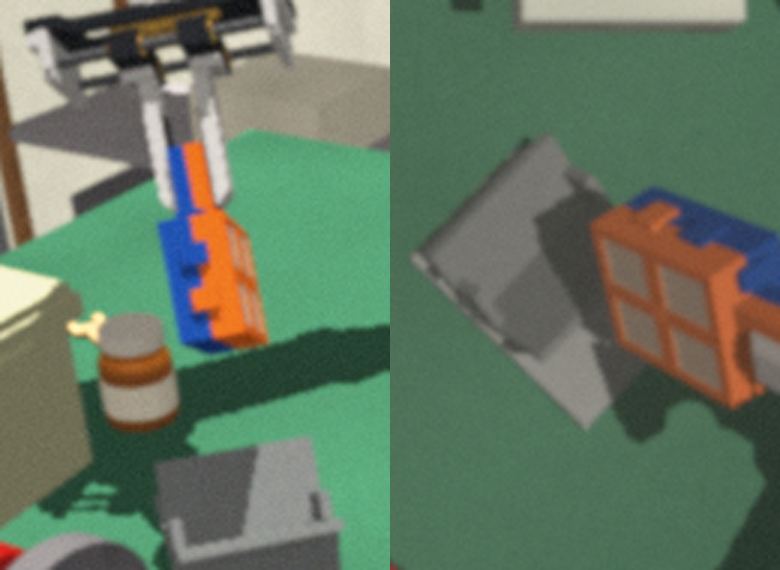

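Emit:
carry_out:
  motion: [-0.32, -0.33, 0.65, 0, 0, 0, 0, -0.32, -0.33, 0.65, 0, 0, 0, 0, -0.32, -0.33, 0.65, 0, 0, 0, 0, -0.32, -0.33, 0.65, 0, 0, 0, 0, -0.32, -0.33, 0.65, 0, 0, 0, 0, -0.32, -0.33, 0.65, 0, 0, 0, 0, -0.32, -0.33, 0.65, 0, 0, 0, 0, -0.32, -0.33, 0.65, 0, 0, 0, 0]

```text
clock: 6.77
position: [0.5681, -0.22, 0.2539]
orientation: [0.802, 0.513, 0.298, -0.068]
force: [0.4, 0.2, -1.9]
opening: 0.0236
```

Emit:
carry_out:
  motion: [-0.32, -0.33, 0.65, 0, 0, 0, 0, -0.32, -0.33, 0.65, 0, 0, 0, 0, -0.32, -0.33, 0.65, 0, 0, 0, 0, -0.32, -0.33, 0.65, 0, 0, 0, 0, -0.32, -0.33, 0.65, 0, 0, 0, 0, -0.32, -0.33, 0.65, 0, 0, 0, 0, -0.32, -0.33, 0.65, 0, 0, 0, 0, -0.32, -0.33, 0.65, 0, 0, 0, 0]

```text
clock: 7.43
position: [0.5681, -0.22, 0.254]
orientation: [0.589, 0.748, 0.305, 0.031]
force: [-0.2, -0.5, -2.2]
opening: 0.0236
```

Run:
```python
from h import *
np.set_printoptions(precision=3,suppress=True)
todo(1,lug-.019*up)
```

```text
t 7.4333 pos [ 0.568 -0.22   0.254] shift mm [  29.113   29.186 -136.115] turn units [-2.254 -2.16   4.364] op 0.02359984848987709
q [ 0.918  0.285 -0.366  1.865 -0.628  0.976  1.161] F [-0.192 -0.537 -2.199]
```

Emit:
carry_out:
  motion: [-0.32, -0.31, 0.62, 0, 0, 0, 0, -0.32, -0.31, 0.62, 0, 0, 0, 0, -0.32, -0.31, 0.62, 0, 0, 0, 0, -0.32, -0.31, 0.62, 0, 0, 0, 0, -0.32, -0.31, 0.62, 0, 0, 0, 0, -0.32, -0.31, 0.62, 0, 0, 0, 0, -0.32, -0.31, 0.62, 0, 0, 0, 0, 0, 0, 0, 0, 0, 0, 0]

```text
clock: 8.1
position: [0.5681, -0.22, 0.254]
orientation: [0.36, 0.883, 0.28, 0.114]
force: [0.2, 0.0, -1.6]
opening: 0.0237
```

Run:
```python
from h import *
np.set_printoptions(precision=3,suppress=True)
from bench import grab_frame
todo(1,lug-.019*up)
G=[]
for n in ("scene","top"):
    f=grab_frame(n); np.savez(f"{n}6.npz",**f)
    x,y=((165,40) if n=="scene" else (370,130))
    g=f["img"][y:y+190,x:x+130,::-1]
    G.append(cv2.resize(g,None,fx=3,fy=3,interpolation=cv2.INTER_CUBIC))
cv2.imwrite("pics/z6.png",np.hstack(G))
```

```text
t 8.1 pos [ 0.568 -0.22   0.254] shift mm [  29.108   29.167 -136.135] turn units [-0.022  0.013  0.016] op 0.023699489629385416
q [ 0.983  0.292 -0.45   1.861 -0.587  0.961  1.684] F [ 0.153  0.019 -1.609]
```

View pics/z6.png

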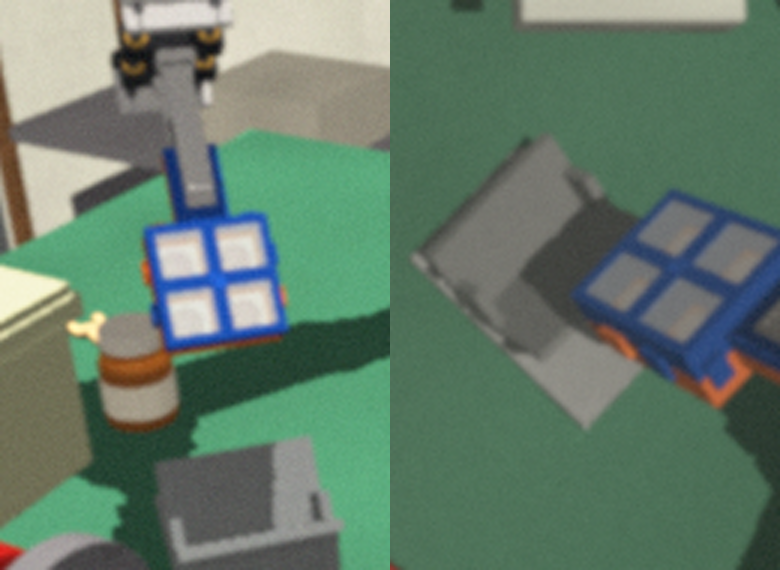

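```bash
cat >> h.py <<'E'
def windows(f,y,x,w=140,hh=190,k=4):
    im=cv2.resize(f["img"][y:y+hh,x:x+w],None,fx=k,fy=k,interpolation=cv2.INTER_CUBIC)
    h=cv2.cvtColor(im,cv2.COLOR_RGB2HSV)
    m=((h[...,0]>100)&(h[...,0]<130)&(h[...,1]>110)).astype(np.uint8)
    cs,hi=cv2.findContours(m,cv2.RETR_CCOMP,cv2.CHAIN_APPROX_NONE); o=[]
    for c,g in zip(cs,hi[0]):
        if g[3]>=0 and cv2.contourArea(c)>900:
            M=cv2.moments(c); o.append([(M["m10"]/M["m00"]+.5)/k-.5+x,(M["m01"]/M["m00"]+.5)/k-.5+y])
    return np.array(o)
def pair(ft,fs,ts,ss):
    # order by expected layout: top view left=+y ; rows
    s=windows(fs,*ss); t=windows(ft,*ts); print(len(s),len(t))
    if len(s)!=4 or len(t)!=4: print(s,t); return
    # scene: sort by (upper pair, left/right)
    s=s[np.argsort(s[:,1])]; B,D=s[:2][np.argsort(s[:2,0])]; A,C=s[2:][np.argsort(s[2:,0])]
    cen=t.mean(0); # in top: A top, C left, B right, D bottom
    tA=t[np.argmin(t[:,1])]; tD=t[np.argmax(t[:,1])]; tC=t[np.argmin(t[:,0])]; tB=t[np.argmax(t[:,0])]
    X=tri(fs,ft,[A,C,B,D],[tA,tC,tB,tD]); A,C,B,D=X
    u=(B-A+D-C); u/=np.linalg.norm(u); cr=(C-A+D-B); cr/=np.linalg.norm(cr); n=-np.cross(u,cr)
    print("centre",X.mean(0),"up",u,"cr",cr,"n",n,"edges",np.linalg.norm([B-A,D-C,C-A,D-B],axis=1))
    print("slope",np.degrees(np.arcsin(u[2])),"yaw",np.degrees(np.arctan2(u[1],u[0])),"crossyaw-270",np.degrees(np.arctan2(cr[1],cr[0]))-270)
    return X.mean(0),u,cr,n
E
python3 - <<'E'
from h import *
from bench import readout
np.set_printoptions(precision=4,suppress=True)
r=pair(np.load("top6.npz"),np.load("scene6.npz"),(130,370),(40,165))
p=readout.state()["position"]; e=p-.051*up+.022*out
print(e); 
if r: d=r[0]-e; print("err mm up,cr,out",d@up*1e3,d@np.cross(up,out)*1e3,d@out*1e3)
E
```

```text
4 4
centre [ 0.6    -0.1868  0.2232] up [-0.3986 -0.4081  0.8213] cr [-0.7117  0.7025  0.0027] n [0.5781 0.5835 0.5704] edges [0.0401 0.0401 0.04   0.04  ]
slope 55.219106647607724 yaw -134.32792068731843 crossyaw-270 -134.62824756214033
[ 0.6011 -0.1863  0.225 ]
err mm up,cr,out -0.8371825698523193 0.499131120584895 -1.946041216746445
```

Emit:
carry_out:
  motion: [0, 0, 0, 4, 4, -4, 0, 0, 0, 0, 6, 6, -8, 0, 0, 0, 0, 7, 7, -10, 0, 0, 0, 0, 7, 7, -12, 0, 0, 0, 0, 6, 6, -16, 0, 0, 0, 0, 0, 0, -16, 0, 0, 0, 0, 0, 0, -16, 0, 0, 0, 0, 0, 0, -16, 0]

```text
clock: 8.87
position: [0.5986, -0.1889, 0.155]
orientation: [0.361, 0.882, 0.28, 0.113]
force: [-0.2, -0.0, -2.2]
opening: 0.0235
```

Emit:
carry_out:
  motion: [0, 0, 0, 0, 0, -12, 0, 0, 0, 0, 0, 0, -8, 0, 0, 0, 0, 0, 0, 0, 0, 0, 0, 0, 0, 0, 0, 0]

```text
clock: 9.2
position: [0.5984, -0.19, 0.1364]
orientation: [0.361, 0.882, 0.28, 0.114]
force: [0.7, -0.1, -2.1]
opening: 0.024
```

Run:
```python
from h import *
np.set_printoptions(precision=3,suppress=True)
from bench import grab_frame
todo(1,[0.5983,-0.1902,0.1194])
G=[];F={}
for n in ("scene","top"):
    f=grab_frame(n); np.savez(f"{n}7.npz",**f); F[n]=f
    x,y=((165,90) if n=="scene" else (370,130))
    g=f["img"][y:y+190,x:x+130,::-1]
    G.append(cv2.resize(g,None,fx=3,fy=3,interpolation=cv2.INTER_CUBIC))
cv2.imwrite("pics/z7.png",np.hstack(G))
r=pair(F["top"],F["scene"],(130,370),(90,165))
if r: d=r[0]-c0; print("err mm up,cr,out",d@up*1e3,d@np.cross(up,out)*1e3,d@out*1e3, d)
```

```text
t 9.2 pos [ 0.598 -0.19   0.136] shift mm [ -0.136  -0.222 -16.95 ] turn units [-0.032  0.008  0.036] op 0.023954967522790534
q [ 0.923  0.453 -0.486  1.945 -0.612  0.705  1.747] F [ 0.656 -0.123 -2.11 ]
4 2
[[238.229 203.317]
 [257.029 199.75 ]
 [234.591 184.566]
 [253.54  181.255]] [[423.904 218.343]
 [438.832 202.648]]
```

View pics/z7.png

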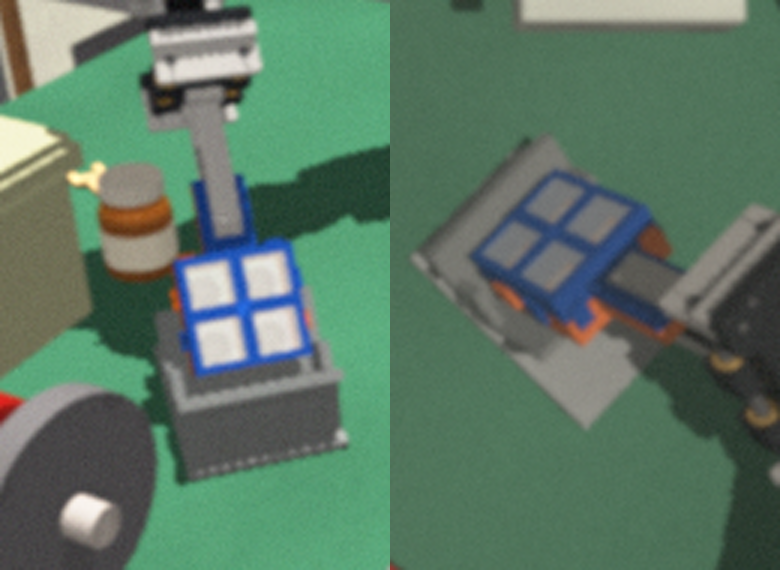

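Aligned above the seat, 17 mm to go. I'll lower the rest slowly.

Emit:
carry_out:
  motion: [0, 0, 0, 0, 0, -4, 0, 0, 0, 0, 0, 0, -4, 0, 0, 0, 0, 0, 0, -3, 0, 0, 0, 0, 0, 0, -2, 0, 0, 0, 0, 0, 0, -1, 0, 0, 0, 0, 0, 0, 0, 0, 0, 0, 0, 0, 0, 0, 0]

```text
clock: 9.88
position: [0.5983, -0.1903, 0.1225]
orientation: [0.361, 0.882, 0.28, 0.114]
force: [0.6, -0.6, -1.9]
opening: 0.0235
```

Emit:
carry_out:
  motion: [0, 0, 0, 0, 0, -1, 0, 0, 0, 0, 0, 0, -1, 0, 0, 0, 0, 0, 0, 0, 0]

```text
clock: 10.13
position: [0.5982, -0.1903, 0.1203]
orientation: [0.361, 0.882, 0.28, 0.114]
force: [0.3, -0.9, -2.6]
opening: 0.0233
```

Emit:
carry_out:
  motion: [0, 0, 0, 0, 0, -1, 0, 0, 0, 0, 0, 0, 0, 0]

```text
clock: 10.3
position: [0.5985, -0.1903, 0.1198]
orientation: [0.361, 0.882, 0.28, 0.114]
force: [-0.2, 0.5, 1.3]
opening: 0.0236
```

Emit:
carry_out:
  motion: [0, 0, 0, 0, 0, -1, 0, 0, 0, 0, 0, 0, 0, 0]

```text
clock: 10.47
position: [0.5986, -0.1904, 0.1197]
orientation: [0.361, 0.882, 0.28, 0.114]
force: [-10.1, -1.4, 19.4]
opening: 0.0237
```

Emit:
carry_out:
  motion: [0, 0, 0, 0, 0, 0.8, 0, 0, 0, 0, 0, 0, 0, 0]

```text
clock: 10.63
position: [0.5986, -0.1904, 0.1197]
orientation: [0.361, 0.882, 0.28, 0.114]
force: [-3.7, -0.6, 6.8]
opening: 0.0238
```

Run:
```python
from h import *
np.set_printoptions(precision=3,suppress=True)
from bench import grab_frame
todo(1,[0.5983,-0.1902,0.1194])
G=[];F={}
for n in ("scene","top"):
    f=grab_frame(n); np.savez(f"{n}8.npz",**f); F[n]=f
    x,y=((165,90) if n=="scene" else (370,130))
    g=f["img"][y:y+190,x:x+130,::-1]
    G.append(cv2.resize(g,None,fx=3,fy=3,interpolation=cv2.INTER_CUBIC))
cv2.imwrite("pics/z8.png",np.hstack(G))
print(windows(F["scene"],90,165)); print(proj(F["scene"],[c0+.02*(a*up+b*np.cross(up,out)) for a,b in((-1,1),(-1,-1),(1,1),(1,-1))]))
```

```text
t 10.6333 pos [ 0.599 -0.19   0.12 ] shift mm [-0.253  0.165 -0.318] turn units [-0.021  0.018  0.034] op 0.023764126878473485
q [ 0.924  0.478 -0.489  1.955 -0.617  0.675  1.768] F [-3.736 -0.566  6.841]
[[238.857 209.761]
 [257.495 206.188]
 [235.326 191.231]
 [253.968 187.915]]
[[257.816 206.222]
 [239.225 209.807]
 [254.262 187.931]
 [235.627 191.264]]
```

View pics/z8.png

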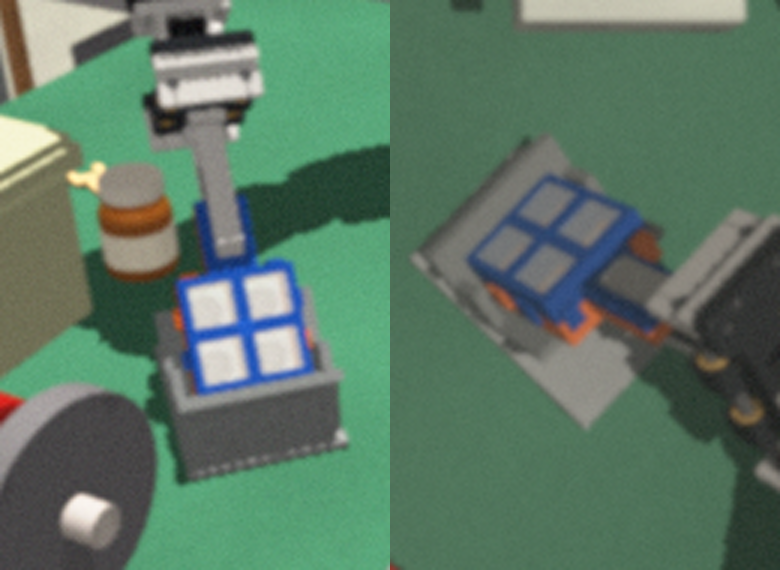

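Emit:
carry_out:
  motion: [0, 0, 0, 0, 0, 0, 30, 0, 0, 0, 0, 0, 0, 38, 0, 0, 0, 0, 0, 0, 50, 0, 0, 0, 0, 0, 0, 65, 0, 0, 0, 0, 0, 0, 65, 0, 0, 0, 0, 0, 0, 65]

```text
clock: 11.23
position: [0.5983, -0.1903, 0.1192]
orientation: [0.361, 0.882, 0.28, 0.114]
force: [-0.1, -0.3, 0.9]
opening: 0.0582
```

Run:
```python
from h import *
np.set_printoptions(precision=3,suppress=True)
from bench import grab_frame
todo(1,lug+.101*up)
F=grab_frame("scene"); print(windows(F,90,165))
```

```text
t 11.2333 pos [ 0.598 -0.19   0.119] shift mm [-49.169 -49.837  96.965] turn units [-0.025  0.012  0.033] op 0.05820789041702762
q [ 0.924  0.479 -0.489  1.955 -0.617  0.675  1.768] F [-0.086 -0.339  0.891]
[[238.879 209.859]
 [257.49  206.251]
 [235.367 191.265]
 [253.954 187.935]]
```

Released without shifting; retreating up-slope.

Emit:
carry_out:
  motion: [0, 0, 0, -4, -4, 8, 65, 0, 0, 0, -6, -6, 12, 65, 0, 0, 0, -7, -7, 14, 65, 0, 0, 0, -8, -8, 16, 65, 0, 0, 0, -8, -8, 16, 65, 0, 0, 0, -8, -8, 16, 65, 0, 0, 0, -8, -8, 16, 65, 0, 0, 0, -8, -8, 16, 65]

```text
clock: 11.95
position: [0.5405, -0.2479, 0.2347]
orientation: [0.361, 0.882, 0.279, 0.114]
force: [0.5, -0.2, -0.3]
opening: 0.0616
```

Emit:
carry_out:
  motion: [0, 0, 0, -10, -14, 10, 65, 0, 0, 0, -10, -14, 10, 65, 0, 0, 0, -10, -14, 10, 65, 0, 0, 0, -5, -7, 5, 65, 0, 0, 0, 0, 0, 0, 65, 0, 0, 0, 0, 0, 0, 65]

```text
clock: 12.45
position: [0.5063, -0.2961, 0.2683]
orientation: [0.361, 0.882, 0.28, 0.114]
force: [0.8, 0.1, 0.0]
opening: 0.0611
```

Run:
```python
from h import *
np.set_printoptions(precision=4,suppress=True)
from bench import grab_frame
todo(1,lug+.101*up)
G=[];F={}
for n in ("scene","top"):
    f=grab_frame(n); np.savez(f"{n}9.npz",**f); F[n]=f
    x,y=((195,130) if n=="scene" else (375,150))
    g=f["img"][y:y+120,x:x+110,::-1]
    G.append(cv2.resize(g,None,fx=3.6,fy=3.6,interpolation=cv2.INTER_CUBIC))
    d=cv2.absdiff(f["img"],np.load(n+"0.npz")["img"]); q=d[200:330,320:430] if n=="scene" else d[140:250,210:320]
    print(n,"yellow diff mean/max",q.mean(),q.max())
cv2.imwrite("pics/z9.png",np.hstack(G))
r=pair(F["top"],F["scene"],(130,370),(90,165))
if r: d=r[0]-c0; print("err mm up,cr,out",d@up*1e3,d@np.cross(up,out)*1e3,d@out*1e3)
```

```text
t 12.45 pos [ 0.5063 -0.2961  0.2683] shift mm [ 42.7653  56.049  -52.1866] turn units [-0.0227  0.014   0.0372] op 0.06105166803412893
q [ 1.1193  0.2918 -0.4079  1.8218 -0.5688  1.0918  1.8005] F [0.8118 0.0813 0.0201]
scene yellow diff mean/max 2.526713286713287 21
top yellow diff mean/max 2.1745454545454543 10
4 2
[[238.8761 209.8489]
 [257.4987 206.2443]
 [235.328  191.3516]
 [254.     187.9829]] [[421.2425 219.175 ]
 [435.9295 203.8157]]
```

View pics/z9.png

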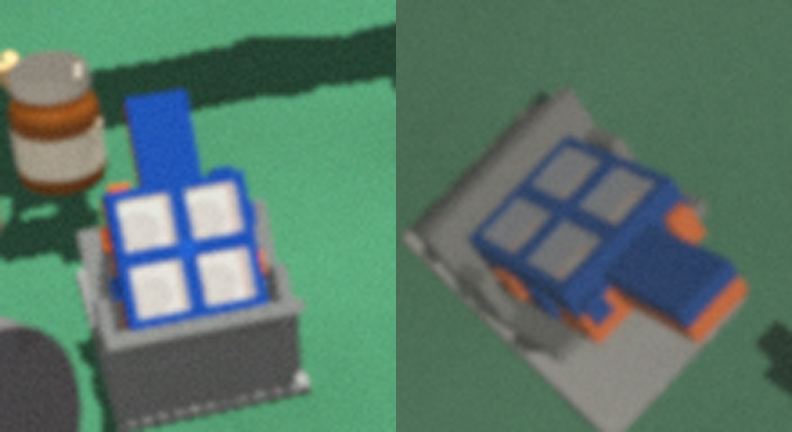

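Run:
```python
from h import *
G=[]
for k in (0,9):
    f=np.load(f"scene{k}.npz")["img"][180:220,222:270].astype(float)
    g=np.clip((f-110)*255/145,0,255).astype(np.uint8)[:,:,::-1]
    G.append(cv2.resize(g,None,fx=8,fy=8,interpolation=cv2.INTER_CUBIC))
cv2.imwrite("pics/w9.png",np.hstack(G))
```

```text
(no output)
```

View pics/w9.png

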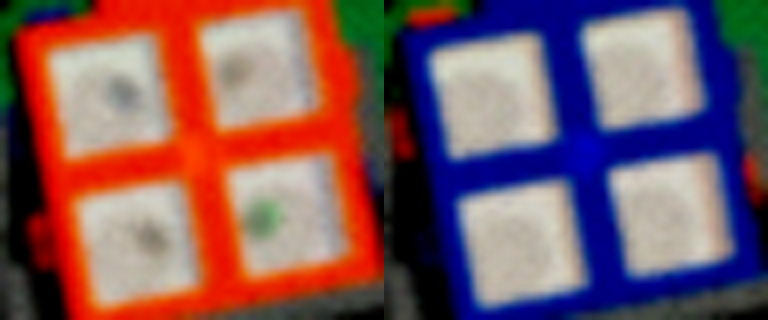

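```bash
python3 -c "
from bench import sign_off
print(sign_off())"
```

```text
the job is handed in; nothing more can be done
None
```

I pinched both lugs at 60 N, lifted the pair clear and turned it over 180° about the fingers' axis. I then set it back on the same stand, blue on top and orange underneath, and handed the job in at about 12.5 s of the 45 s.

**Last checks:**
- **Placement:** in the scene view, the four windows of the top tray sit within about 0.1 px of where the orange tray's windows were at the start. The pair looks closed.
- **Eyes:** with the contrast raised, one ball shows in each of the four pockets. Each is in the same apparent place as at the start, when the eyes lay in the lower tray. I judged this by eye; I did not measure their depth.
- **Forces and clearance:** the highest force I read was about 22 N, as the pair touched down. The gripper is open and well away from everything.
- **Yellow pair:** it looks unchanged. The image difference around it is only noise in both views.

**One check failed:** in the top view my mask found only two of the four windows, so I could not work out the final tray pose in 3D. Those two windows agree with the start to about 0.3 px.

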